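Pin the upper shelf onto the kitchen stand

ROBOT

A 7-joint arm with a two-finger parallel gripper is mounted at the origin on a cart in front of the work surface, level with it; the furniture and walls round the work are solid. World frame = base frame: x ahead of the robot, y to its left, z up, the work surface at z = 0. Lengths are in m, angles in rad, forces in N, time in s.
With the tool pointing down it reaches from about 0.4 to 0.875 m from the base axis. Payload 19.3 kg.
Tool frame: the origin (TCP) lies where the fingers leave the gripper's body, on its centre line; the fingertips stand bot.tip_reach ahead of it and the grasp point (between the pads) lies 54 mm ahead of it (bot.tip_reach is the distance from the TCP to the fingertips, in m); z points along the fingers, y is the line along which they close (so a half turn about z gives the same grasp; the last joint's range is limited). The gripper opens to 85 mm and grips with 20 to 120 N. Pads are 22 mm wide; open, the fingers measure 114 mm over their backs; the gripper's body (76 mm by 85 mm) begins 54 mm behind the grasp point. The pads swing forward as they close: fully open they stand 13 mm farther back than shut.
Start: joints at [1.144, 0.521, -0.036, 1.599, 0.021, 1.021, -0.113], TCP at [0.218, -0.586, 0.304] pointing down, gripper open.
Joint ranges: [-2.91, 2.91], [-0.3, 2.13], [-1.5, 1.42], [0.17, 2.43], [-1.26, 4.41], [0.16, 1.93], [-2.52, 2.52]. Speed limits (rad/s): [1.89, 1.89, 2.39, 2.39, 3.01, 3.01, 3.01].

INTERFACE

Orientations are given as [roll, pitch, yaw] about the fixed x, y, z axes, in that order (R = Rz(yaw) Ry(pitch) Rx(roll)).
In Python, from workcell import bot gives the robot as it stands. The module is installed in compiled form; this text tells all that it offers.
- The arm moves only by the shell command python3 -m jog 'ROWS' [FORCE]. ROWS is JSON, a list that holds one entry, the list of rows, each a list of 7 numbers: the shift along the tool's x, y, z in mm, then the turn, a rotation vector about the tool's x, y, z in rad, then the opening, from 0 (shut) to 1 (fully open). In form: [[[tx, ty, tz, wx, wy, wz, fingers], ...]]. A call has 1 to 5 rows; each row shifts and turns the commanded pose from where the row before left it, along the tool's axes as they then stand; what a row does not reach is not made up. A row lasts 1/10 s, in which the tool goes at most 50 mm and 8.59 degrees, less where a joint would pass 70% of its speed; a pose out of reach is approached as far as the arm can. A call is refused whole if a number of a shift passes 50 or a number of a turn 0.15, either way. A call with a gripper value outside its range is refused whole. The fingers move at their own pace and stop on an object; FORCE is the grip in N (left out, the last holds). Time passes only in rows, so rows that do not move let the fingers close. It gives the time, the measured TCP pose, the force, the opening and the grip force at its end, in the units of the state.
- bot.observe(): the state, without advancing time (a new reading comes with each control period).
- bot.grab_frame(name): name is "scene" or "top" or "wrist"; returns a dict with "img" (400x640x3 uint8, red, green, blue), "intrinsics" (3x3 intrinsics, pixels), "R" (3x3) and "t" (3): a world point X has camera coordinates R X + t; the wrist camera has in their place "tool_from_camera" (4x4, takes a point from camera to tool coordinates, whose origin is the TCP and whose axes are the flange's). Camera axes: x right, y down, z forward; pixel columns grow to the right and rows downward; lengths in m; the calibration is good to about 2 mm. A picture is of the moment at which its call begins: read the wrist's pose just before it. There is no depth.
- bot.job_done(): hands the job in; it is judged then, once.
Trained networks look in a picture, given as the dict that the camera call returned (one of the last four; its "shot" number tells which), for a name from the list of things; names that differ only in an ending like _2 or _b are one class to them, and where a whole thing is asked for, a point or a joint stands for the part that bears it (a point fixed in the world has none). Each returns a list of dicts, best first, with "conf" (0 to 1); they miss things now and then, are a little off and sometimes report something else, mostly with a low value. They report only what shows in the picture. A call takes as long as a camera call. They do not tell look-alikes from the thing itself.
- bot.trace(query, picture): "region" (400x640 bool, what is visible of it).
- bot.spot_point(query, picture): "xyz" ([x, y, z] in m, in world coordinates, good to about 4 mm: a listed point, or the origin of a listed thing).
The state is a dict: "clock": time; "qpos": joint angles; "qd": joint speeds; "joint_efforts": joint torques, N m; "position": TCP position; "tool_rot": TCP orientation; "force": force on the tool from outside, world axes, zero at the start; "moment": the same for the moment, N m; "grip_width": finger opening in m; "finger_force": force on a finger pad.
Only numpy, scipy, OpenCV 4.12 (cv2) and the standard library are available. Lean on these libraries where they do the work, as an engineer would, in place of code of your own. Each camera call takes 0.05 s, during which the arm holds its last target. There are 200 camera calls.

TASK

Put the little wooden stand together: lay the drilled shelf board flat on top of the stand with its hole over the stand's hole, then drop the longer of the two handled rods down through the board and both holes of the stand until its collar sits on the board, and let go. Leave the undrilled board lying where it is and the shorter rod in its block.

Things in the scene. Friction and masses are not known exactly. Their poses are not given: they have to be found in the camera images.
- stand: Fixed wooden stand, plain wood, origin under the centre of its foot on the worktop, z up. Foot: board 110 (x) x 130 (y) x 20 mm. Above it a bridge 44 (x) x 90 (y) x 15 mm, its top 75 mm above the worktop, carried by two cheeks 10 mm thick at y = -38 and +38 mm. One vertical axis through the origin: through-hole of 24 mm diameter in the bridge and below it, in the foot, a blind hole of 26 mm, 14 mm deep (bottom at z = 6 mm).
- bridge_hole (a point): Centre of the 24 mm hole in the stand's bridge, at the bridge's top face (75 mm above the worktop).
- foot_hole (a point): Centre of the mouth of the 26 mm hole in the stand's foot (20 mm above the worktop), straight below bridge_hole.
- board_hole (a point): Centre of the drilled shelf board, half-way up, in the middle of its 24 mm through-hole. Loose light wooden board 50 (x) x 170 (y) x 20 mm, 0.12 kg, lying flat on the worktop; z up. Take it across its 50 mm width (fingers close along its x), at the middle.
- plain_board_centre (a point): Centre of the undrilled board, half-way up: same wood and size (50 x 170 x 20 mm) but without a hole, lying flat. To be left where it is.
- rod_block: Fixed dark wooden block 50 (x) x 150 (y) x 50 mm, origin under its centre, z up; the two rods stand in its two blind holes (15 mm diameter, 42 mm deep) at y = -40 and +40 mm. Which rod is in which hole varies.
- long_rod_grip (a point): Centre of the grip of the longer rod, half-way up the grip. The rod stands upright, z up along it: from below a steel shaft of 12 mm diameter and 86 mm long, a steel collar of 42 mm diameter and 6 mm thick, then a wooden grip of 24 mm diameter and 44 mm long. This point is 28 mm above the underside of the collar and 114 mm above the tip; 0.09 kg. In the block it stands about 122 mm above the worktop; fully in the stand (collar on the board) 123 mm.
- long_rod_tip (a point): Centre of the lower end of the longer rod's shaft.
- short_rod_grip (a point): Centre of the grip of the shorter rod: as the longer one, but its shaft is only 50 mm long, so that it stands 36 mm lower in the block. To be left there.
Things that resemble listed ones, but are neither listed nor needed, are in the scene too. Leave any orange look-alike of the part that bears long_rod_grip alone.

How it is judged:
By the outcome, as a careful person would: the job done as asked, in the order asked, and still so for the second after the job is handed in, with the robot touching nothing.
It also fails if it takes over 56 s, if anything falls off the work surface, if the arm or the gripper's body presses on something with over 40 N, if the wrist force passes 120 N, or if a joint passes its speed limit or range.

## Working session

There is one attempt and no reset: what is moved stays moved. The work goes in short steps, Python scripts to look and compute and a shell command to move; the robot and the scene stay as the last step left them, time stands still between calls to the robot, and variables do not carry over. Pictures are saved under pics/ and viewed, at most 13 in all, crops included, and the job is handed in when it is done.

```bash
mkdir -p pics
cat > h.py <<'E'
from workcell import bot
import numpy as np, cv2
from scipy.spatial.transform import Rotation as Ro
def save(f,n): cv2.imwrite(f'pics/{n}.png', f['img'][:,:,::-1])
def pix(f,X):
    c=f['R']@np.array(X)+f['t']; p=f['intrinsics']@c; return (p[:2]/p[2]).round(0)
def ray(f,uv,z):
    R,t=np.array(f['R']),np.array(f['t']); d=R.T@np.linalg.inv(f['intrinsics'])@[*uv,1]; o=-R.T@t
    return o+d*(z-o[2])/d[2]
E
python3 - <<'E'
from h import *
s=bot.observe(); print({k:np.round(v,3).tolist() for k,v in s.items()}, bot.tip_reach)
for n in ['scene','top']:
    f=bot.grab_frame(n); save(f,n+'0'); print(n,(-np.array(f['R']).T@f['t']).round(3))
    for q in ['stand','bridge_hole','board_hole','plain_board_centre','rod_block','long_rod_grip','short_rod_grip']:
        for d in bot.spot_point(q,f)[:3]: print(q,round(d['conf'],2),np.round(d['xyz'],3),pix(f,d['xyz']))
E
```

```text
{'clock': 0.0, 'qpos': [1.144, 0.522, -0.036, 1.6, 0.021, 1.021, -0.113], 'qd': [0.0, -0.002, 0.0, 0.0, 0.001, -0.001, 0.001], 'joint_efforts': [0.002, -92.709, 1.981, -36.991, 0.018, 0.008, -0.0], 'position': [0.218, -0.585, 0.303], 'tool_rot': [-3.14, 0.0, 0.357], 'force': [-0.253, -0.319, -0.279], 'moment': [-0.005, -0.02, 0.03], 'finger_force': 0.0, 'grip_width': 0.085} 0.0726
scene [0.085 0.884 0.652]
stand 0.87 [0.489 0.005 0.002] [320. 231.]
bridge_hole 0.85 [0.492 0.003 0.075] [319. 209.]
board_hole 0.9 [0.447 0.247 0.01 ] [293. 283.]
board_hole 0.61 [0.488 0.01  0.016] [320. 227.]
plain_board_centre 0.96 [0.614 0.227 0.014] [241. 258.]
plain_board_centre 0.18 [0.491 0.005 0.074] [320. 210.]
rod_block 0.62 [ 0.44  -0.308  0.003] [370. 189.]
rod_block 0.51 [0.492 0.006 0.076] [319. 209.]
long_rod_grip 0.73 [ 0.436 -0.35   0.124] [378. 153.]
long_rod_grip 0.54 [ 0.397 -0.167  0.115] [371. 179.]
short_rod_grip 0.57 [ 0.446 -0.268  0.086] [366. 171.]
short_rod_grip 0.17 [0.486 0.009 0.021] [320. 226.]
top [ 0.323 -0.039  1.067]
stand 0.93 [0.492 0.007 0.002] [310. 205.]
bridge_hole 0.84 [0.492 0.003 0.074] [310. 200.]
board_hole 0.68 [0.446 0.247 0.008] [215. 225.]
plain_board_centre 0.63 [0.617 0.227 0.011] [224. 159.]
rod_block 0.68 [ 0.439 -0.307  0.002] [435. 223.]
long_rod_grip 0.82 [ 0.4   -0.171  0.112] [387. 236.]
long_rod_grip 0.64 [ 0.435 -0.346  0.122] [466. 218.]
short_rod_grip 0.55 [ 0.444 -0.27   0.082] [427. 217.]
```

View pics/scene0.png

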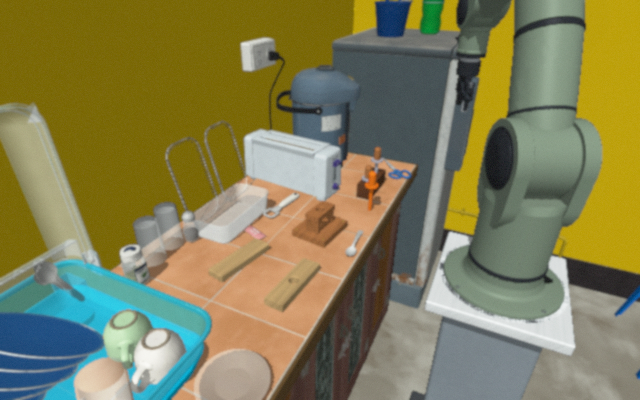

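View pics/top0.png

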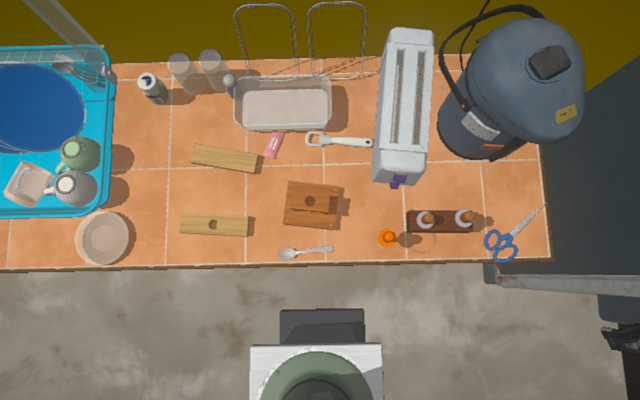

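The scene picture shows the drilled board at about (293,283) and the plain one at (241,258). In the top picture the stand is at (311,203), the long rod at (466,218), the short one at (427,217) and the orange look-alike at (387,236). Next I'll measure the yaws.

Run:
```python
from h import *
f=bot.grab_frame('top')
for q,z in [('board_hole',.02),('rod_block',.05),('stand',.02)]:
    for d in bot.trace(q,f)[:2]:
        m=d['region'].astype(np.uint8); ys,xs=np.nonzero(m)
        P=np.array([ray(f,(u,v),z)[:2] for u,v in zip(xs,ys)])
        r=cv2.minAreaRect((P*1000).astype(np.float32)); b=cv2.boxPoints(r)
        e=[b[1]-b[0],b[2]-b[1]]; e=max(e,key=np.linalg.norm); a=np.degrees(np.arctan2(e[1],e[0]))%180-90
        print(q,round(d['conf'],2),np.round(r[0]),np.round(r[1]),'yaw of y axis deg',round(a,1))
im=cv2.resize(f['img'][120:280,160:500],None,fx=2.3,fy=2.3,interpolation=cv2.INTER_CUBIC); cv2.imwrite('pics/crop1.png',im[:,:,::-1])
```

```text
board_hole 0.93 [448. 245.] [178.  55.] yaw of y axis deg -3.1
board_hole 0.38 [618. 222.] [168.  57.] yaw of y axis deg -12.6
rod_block 0.84 [ 439. -306.] [159.  58.] yaw of y axis deg -1.3
stand 0.84 [491.   2.] [132. 114.] yaw of y axis deg -7.3
```

View pics/crop1.png

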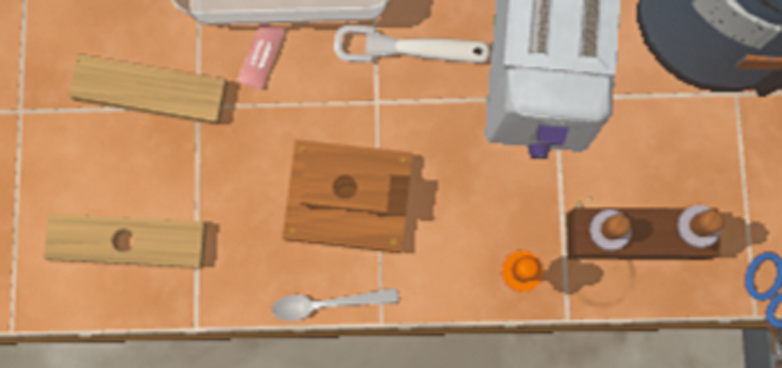

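```bash
python3 -m jog '[[[0,0,0,0,0,-0.145,1],[0,0,0,0,0,-0.145,1],[0,0,0,0,0,-0.145,1],[0,0,0,0,0,-0.145,1]]]' 40 >/dev/null
python3 -m jog '[[[0,0,0,0,0,-0.145,1],[0,0,0,0,0,-0.145,1],[0,0,0,0,0,-0.145,1],[0,0,0,0,0,-0.145,1]]]'
python3 -m jog '[[[40,18,0,0,0,0,1],[40,18,0,0,0,0,1],[40,18,0,0,0,0,1],[40,18,0,0,0,0,1],[40,18,0,0,0,0,1]]]'
python3 -m jog '[[[40,18,0,0,0,0,1],[40,18,0,0,0,0,1],[40,18,0,0,0,0,1],[40,18,0,0,0,0,1],[40,18,0,0,0,0,1]]]'; python3 -c "
from h import *;print(bot.observe()['qpos'])"
```

```text
clock: 1.8
position: [0.2182, -0.5857, 0.3039]
tool_rot: [-3.142, 0.0, 1.523]
force: [-0.1, -0.6, 0.5]
grip_width: 0.0855
finger_force: 0.0
clock: 2.3
position: [0.3194, -0.3892, 0.3041]
tool_rot: [3.141, 0.0, 1.516]
force: [2.2, -0.3, -0.1]
grip_width: 0.0855
finger_force: 0.0
clock: 2.8
position: [0.4202, -0.1944, 0.3042]
tool_rot: [3.141, 0.0, 1.517]
force: [1.9, -0.9, 0.3]
grip_width: 0.0854
finger_force: 0.0
[ 0.71108337  0.29472718 -0.49247122  1.99114749  0.17722505  0.89618305
  0.07113359]
```

```bash
python3 -m jog '[[[44,0,0,0,0,0,1],[44,0,0,0,0,0,1],[44,0,0,0,0,0,1],[44,0,0,0,0,0,1],[44,0,0,0,0,0,1]]]' >/dev/null
python3 -m jog '[[[44,0,0,0,0,0,1],[44,0,0,0,0,0,1],[44,0,0,0,0,0,1],[44,1,0,0,0,0,1],[44,2,0,0,0,0,1]]]' >/dev/null
python3 -m jog '[[[0,0,40,0,0,0,1],[0,0,40,0,0,0,1],[0,0,30,0,0,0,1],[0,0,0,0,0,0,1]]]'
cat >> h.py <<'E'
def T():
    s=bot.observe(); M=np.eye(4); M[:3,:3]=Ro.from_euler('xyz',s['tool_rot']).as_matrix(); M[:3,3]=s['position']; return M
def wrist():
    M=T(); f=bot.grab_frame('wrist'); W=M@np.array(f['tool_from_camera']); f2=dict(f); f2['R']=W[:3,:3].T; f2['t']=-W[:3,:3].T@W[:3,3]; return f,f2
E
python3 - <<'E'
from h import *
f,g=wrist(); save(f,'w1')
for d in bot.spot_point('board_hole',f)[:2]: print(d['conf'],np.round(d['xyz'],4),pix(g,d['xyz']))
for d in bot.trace('board_hole',f)[:1]:
    ys,xs=np.nonzero(d['region']); P=np.array([ray(g,(u,v),.02)[:2] for u,v in zip(xs,ys)])
    r=cv2.minAreaRect((P*1000).astype(np.float32)); print(r, xs.min(),xs.max(),ys.min(),ys.max())
E
```

```text
clock: 4.2
position: [0.4451, 0.2426, 0.191]
tool_rot: [-3.137, 0.003, 1.517]
force: [-0.2, 0.2, 1.0]
grip_width: 0.0854
finger_force: 0.0
0.62 [0.4436 0.2493 0.0101] [327. 184.]
((445.84759521484375, 247.7120361328125), (170.80113220214844, 50.99915313720703), 85.51102447509766) 295 370 65 292
```

View pics/w1.png

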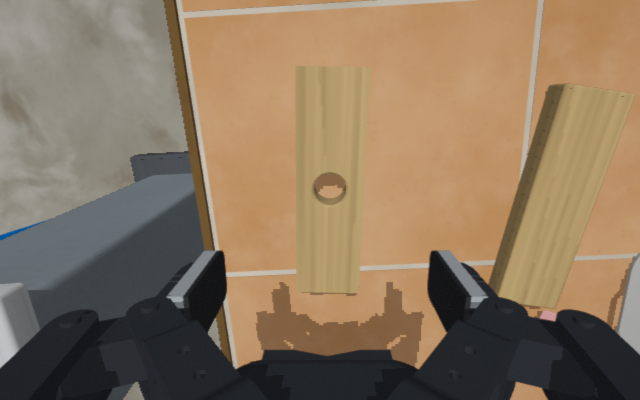

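The wrist picture shows the drilled board upright in the view, its hole at (330,187). It lies centred between the fingers. Descending to grasp.

```bash
python3 -m jog '[[[5,0,30,0,0,0.025,1],[0,0,30,0,0,0,1],[0,0,30,0,0,0,1],[0,0,15,0,0,0,1],[0,0,10,0,0,0,1]]]' 40
python3 -m jog '[[[0,0,0,0,0,0,1],[0,0,0,0,0,0,0.2],[0,0,0,0,0,0,0.2],[0,0,0,0,0,0,0.2],[0,0,0,0,0,0,0.2]]]' 40
python3 -m jog '[[[0,0,0,0,0,0,0.2],[0,0,0,0,0,0,0.2],[0,0,0,0,0,0,0.2],[0,0,0,0,0,0,0.2]]]'
```

```text
clock: 4.85
position: [0.4472, 0.2485, 0.0792]
tool_rot: [3.141, -0.001, 1.491]
force: [-0.5, 0.0, 0.4]
grip_width: 0.0851
finger_force: 0.0
clock: 5.35
position: [0.4472, 0.2484, 0.08]
tool_rot: [3.14, -0.001, 1.492]
force: [-2.0, -1.7, 14.3]
grip_width: 0.0489
finger_force: 39.4
clock: 5.75
position: [0.4472, 0.2484, 0.08]
tool_rot: [3.14, -0.001, 1.492]
force: [-2.4, -2.1, 12.7]
grip_width: 0.0493
finger_force: 39.4
```

```bash
python3 -m jog '[[[0,0,-20,0,0,0,0.2],[0,0,-30,0,0,0,0.2],[0,0,-40,0,0,0,0.2],[0,0,-40,0,0,0,0.2],[0,0,-40,0,0,0,0.2]]]'
python3 - <<'E'
from h import *
f,g=wrist(); save(f,'w2'); print('cam',(-g['R'].T@g['t']).round(3))
for d in bot.spot_point('board_hole',f)[:1]: print(d['conf'],np.round(d['xyz'],4),pix(g,d['xyz']))
for k in range(2):
  for n in ['top','scene']:
    f=bot.grab_frame(n)
    for q in ['stand','bridge_hole','foot_hole','board_hole']:
        for d in bot.spot_point(q,f)[:1]: print(n,q,round(d['conf'],2),np.round(d['xyz'],4))
    if n=='top':
        c=pix(f,[.491,.004,.075]); x,y=c.astype(int); I=f['img'].astype(float).sum(2)[y-9:y+10,x-9:x+10]
        w=np.clip(np.percentile(I,30)-I,0,None)
        m=(I<np.percentile(I,50)*.72); print(m.astype(int)); ys,xs=np.nonzero(m); print('hole',ray(f,(xs.mean()+x-9,ys.mean()+y-9),.073))
save(f,'s2')
f=bot.grab_frame('top'); im=cv2.resize(f['img'][160:250,250:370],None,fx=6,fy=6,interpolation=cv2.INTER_CUBIC); cv2.imwrite('pics/stand.png',im[:,:,::-1])
E
```

```text
clock: 6.25
position: [0.4463, 0.2481, 0.251]
tool_rot: [3.141, -0.0, 1.492]
force: [1.9, 0.1, -2.2]
grip_width: 0.0488
finger_force: 43.7
cam [0.451 0.316 0.322]
0.8 [0.4453 0.2483 0.1775] [326. 254.]
top stand 0.72 [0.4919 0.0066 0.0021]
top bridge_hole 0.74 [0.4907 0.0047 0.0741]
top foot_hole 0.67 [0.4897 0.0022 0.0227]
top board_hole 0.57 [ 4.905e-01  6.400e-03 -4.000e-04]
[[0 0 0 0 0 0 0 0 0 0 0 0 0 0 0 0 0 0 0]
 [0 0 0 0 0 0 0 0 0 0 0 0 0 0 0 0 0 0 0]
 [0 0 0 0 0 0 0 0 0 0 0 0 0 0 0 0 0 0 0]
 [0 0 0 0 0 0 0 0 0 0 0 0 0 0 0 0 0 0 0]
 [0 0 0 0 0 0 0 0 0 0 0 0 0 0 0 0 0 0 0]
 [0 0 0 0 0 0 0 0 0 0 0 0 0 0 0 0 0 0 0]
 [0 0 0 0 0 0 0 0 0 0 0 0 0 0 0 0 0 0 0]
 [0 0 0 0 0 0 0 0 0 0 0 0 0 0 0 0 0 0 0]
 [0 0 0 0 0 0 0 0 0 0 0 0 0 0 0 0 0 0 0]
 [0 0 0 0 0 0 0 0 0 0 0 0 0 0 0 0 0 0 0]
 [0 0 0 0 0 0 0 0 0 0 0 0 0 0 0 0 0 0 0]
 [0 0 0 0 0 0 0 0 0 0 0 0 0 0 0 0 0 0 0]
 [0 0 0 0 0 0 0 0 0 0 0 0 0 0 0 0 0 0 0]
 [0 0 0 0 0 0 0 0 0 0 0 0 0 0 0 0 0 0 0]
 [0 0 0 0 0 0 0 0 0 0 0 0 0 0 0 0 0 0 0]
 [0 0 0 0 0 0 0 0 0 0 0 0 0 0 0 0 0 0 0]
 [0 0 0 0 0 0 0 0 0 0 0 0 0 0 0 0 0 0 0]
 [0 0 0 0 0 0 0 0 0 0 
[... 791 characters left out ...]
 [0 0 0 0 0 0 0 0 0 0 0 0 0 0 0 0 0 0 0]
 [0 0 0 0 0 0 0 0 0 0 0 0 0 0 0 0 0 0 0]
 [0 0 0 0 0 0 0 0 0 0 0 0 0 0 0 0 0 0 0]
 [0 0 0 0 0 0 0 0 0 0 0 0 0 0 0 0 0 0 0]
 [0 0 0 0 0 0 0 0 0 0 0 0 0 0 0 0 0 0 0]
 [0 0 0 0 0 0 0 0 0 0 0 0 0 0 0 0 0 0 0]
 [0 0 0 0 0 0 0 0 0 0 0 0 0 0 0 0 0 0 0]
 [0 0 0 0 0 0 0 0 0 0 0 0 0 0 0 0 0 0 0]
 [0 0 0 0 0 0 0 0 0 0 0 0 0 0 0 0 0 0 0]
 [0 0 0 0 0 0 0 0 0 0 0 0 0 0 0 0 0 0 0]]
hole [nan nan nan]
scene stand 0.63 [ 4.919e-01  3.300e-03 -4.000e-04]
scene bridge_hole 0.74 [0.489  0.0035 0.0758]
scene foot_hole 0.88 [0.4896 0.0021 0.0194]
scene board_hole 0.8 [0.4488 0.2525 0.1794]<stdin>:12: RuntimeWarning: Mean of empty slice.
  ret = ret.dtype.type(ret / rcount)
```

View pics/w2.png

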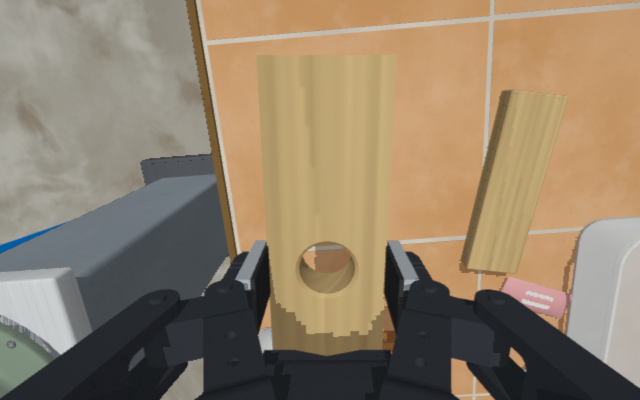

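View pics/stand.png

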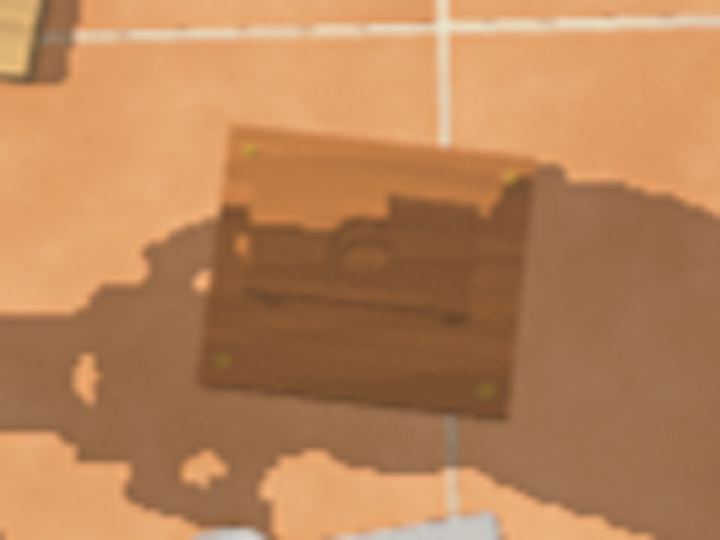

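The wrist picture shows the board held level, its hole at (327,267) midway between the pads. In the stand crop, the bridge hole is at (362,247), which is about (310,201) in the top image, and the stand's yaw is about -6.6°. Moving over the stand.

```bash
python3 -m jog '[[[-40,10.7,0,0,0,0,0.2],[-40,10.7,0,0,0,0,0.2],[-40,10.7,0,0,0,0,0.2],[-40,10.7,0,0,0,0,0.2],[-40,10.7,0,0,0,0,0.2]]]' >/dev/null
python3 -m jog '[[[-39,10.7,0,0,0,0,0.2],[0,0,0,0,0,0.036,0.2],[0,0,30,0,0,0,0.2],[0,0,0,0,0,0,0.2],[0,0,0,0,0,0,0.2]]]'
python3 - <<'E'
from h import *
print(bot.observe()['position'],bot.observe()['tool_rot'])
f=bot.grab_frame('scene'); im=cv2.resize(f['img'][150:270,250:410],None,fx=5,fy=5,interpolation=cv2.INTER_CUBIC); cv2.imwrite('pics/place.png',im[:,:,::-1])
for q in ['board_hole','bridge_hole','stand']:
    for d in bot.spot_point(q,f)[:1]: print(q,round(d['conf'],2),np.round(d['xyz'],4))
E
```

```text
clock: 8.4
position: [0.4916, 0.0053, 0.2191]
tool_rot: [-3.14, -0.0, 1.457]
force: [-0.2, 0.2, -2.0]
grip_width: 0.0488
finger_force: 43.6
[0.49162559 0.00525863 0.21913438] [-3.14047998e+00 -1.22019213e-04  1.45656904e+00]
board_hole 0.75 [0.4942 0.0073 0.1482]
bridge_hole 0.86 [0.4919 0.0056 0.0754]
stand 0.9 [ 0.4915  0.0027 -0.0012]
```

View pics/place.png

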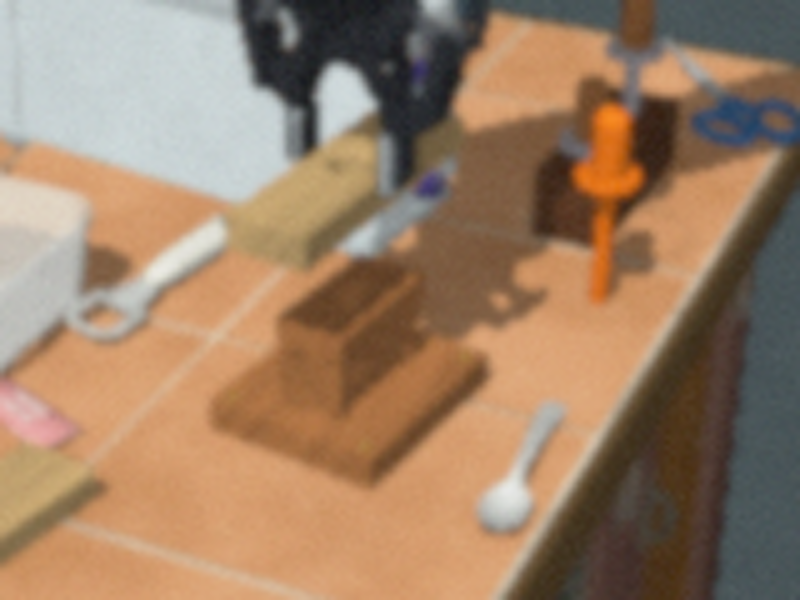

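The crop shows the board level above the stand and lined up with it; the bridge hole is hidden in shadow near (355,300). Lowering.

```bash
python3 -m jog '[[[0,0,20,0,0,0,0.2],[0,0,20,0,0,0,0.2],[0,0,12,0,0,0,0.2],[0,0,6,0,0,0,0.2],[0,0,0,0,0,0,0.2]]]'
python3 -m jog '[[[0,0,2,0,0,0,0.2],[0,0,2,0,0,0,0.2],[0,0,2,0,0,0,0.2],[0,0,0,0,0,0,0.2]]]'
```

```text
clock: 9.1
position: [0.4918, 0.0051, 0.1607]
tool_rot: [-3.141, 0.0, 1.456]
force: [0.2, -0.2, -1.6]
grip_width: 0.0487
finger_force: 43.6
clock: 9.5
position: [0.492, 0.0049, 0.1552]
tool_rot: [3.141, 0.0, 1.456]
force: [1.0, -0.5, -0.0]
grip_width: 0.0487
finger_force: 43.8
```

Just touching (force no longer carries the board). Release and rise.

```bash
python3 -m jog '[[[0,0,0.6,0,0,0,0.2],[0,0,0,0,0,0,0.2],[0,0,0,0,0,0,0.72],[0,0,0,0,0,0,0.85],[0,0,0,0,0,0,0.85]]]'
python3 -m jog '[[[0,0,0,0,0,0,0.9],[0,0,-20,0,0,0,0.9],[0,0,-40,0,0,0,1],[0,0,-40,0,0,0,1],[0,0,-40,0,0,0,1]]]'
python3 - <<'E'
from h import *
f,g=wrist(); save(f,'w3'); 
for d in bot.spot_point('board_hole',f)[:1]: print(d['conf'],np.round(d['xyz'],4),pix(g,d['xyz']))
for q in ['stand','foot_hole']:
  for d in bot.spot_point(q,f)[:1]: print(q,d['conf'],np.round(d['xyz'],4),pix(g,d['xyz']))
for d in bot.trace('board_hole',f)[:1]:
    ys,xs=np.nonzero(d['region']); P=np.array([ray(g,(u,v),.095)[:2] for u,v in zip(xs,ys)])
    print(cv2.minAreaRect((P*1000).astype(np.float32)))
f=bot.grab_frame('scene')
for q in ['board_hole','stand','long_rod_grip']:
    for d in bot.spot_point(q,f)[:2]: print(q,round(d['conf'],2),np.round(d['xyz'],4))
E
```

```text
clock: 10.0
position: [0.4918, 0.0049, 0.1543]
tool_rot: [3.142, -0.0, 1.456]
force: [0.2, 0.1, 0.0]
grip_width: 0.0724
finger_force: 0.0
clock: 10.5
position: [0.4914, 0.005, 0.2958]
tool_rot: [-3.141, -0.0, 1.456]
force: [-0.1, -0.3, 0.1]
grip_width: 0.0854
finger_force: 0.0
0.56 [0.4906 0.0054 0.0834] [327. 183.]
stand 0.97 [ 0.4949  0.0035 -0.0038] [331. 166.]
foot_hole 0.94 [0.4888 0.0037 0.021 ] [325. 171.]
((490.8394470214844, 4.323646545410156), (169.76702880859375, 50.105220794677734), 83.64833068847656)
board_hole 0.62 [0.4939 0.005  0.0862]
board_hole 0.27 [0.4888 0.0083 0.0197]
stand 0.66 [0.4921 0.0055 0.0006]
stand 0.47 [0.4914 0.0028 0.0747]
long_rod_grip 0.52 [ 0.398  -0.1706  0.1149]
long_rod_grip 0.46 [ 0.4367 -0.3507  0.1211]
```

View pics/w3.png

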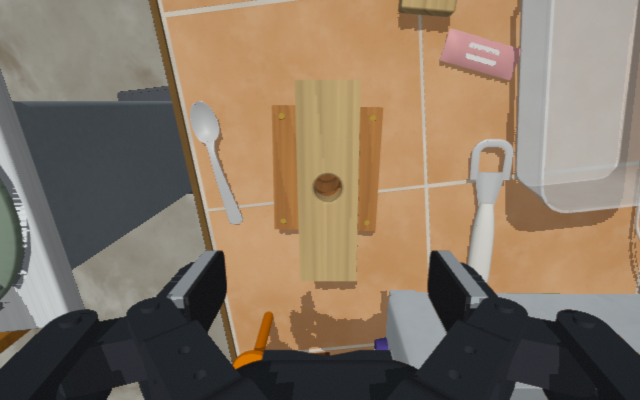

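The wrist picture shows the board lying square on the stand, its hole at (327,186) with the bridge hole visible straight below. Now to the long rod.

```bash
python3 -m jog '[[[-10,-25,0,0,0,0,1],[-25,-25,0,0,0,0,1],[-40,0,0,0,0,0,1],[-40,0,0,0,0,0,1],[-40,0,0,0,0,0,1]]]' >/dev/null
python3 -m jog '[[[-40,0,0,0,0,0,1],[-40,5,0,0,0,0,1],[-40,10,0,0,0,0,1],[-40,10,0,0,0,0,1],[-42,10,0,0,0,0,1]]]' >/dev/null
python3 -m jog '[[[0,0,0,0,0,0,1],[0,0,0,0,0,0,1]]]'
python3 - <<'E'
from h import *
f,g=wrist(); save(f,'w4'); 
for q in ['long_rod_grip','short_rod_grip','rod_block','long_rod_tip']:
  for d in bot.spot_point(q,f)[:2]: print(q,round(d['conf'],2),np.round(d['xyz'],4),pix(g,d['xyz']))
E
```

```text
clock: 12.15
position: [0.4356, -0.3483, 0.2932]
tool_rot: [-3.14, -0.001, 1.455]
force: [-0.5, 0.8, 0.6]
grip_width: 0.0857
finger_force: 0.0
long_rod_grip 0.93 [ 0.4327 -0.3486  0.1236] [324. 198.]
short_rod_grip 0.87 [ 0.4424 -0.2667  0.089 ] [325.  83.]
rod_block 0.95 [ 0.4416 -0.3092  0.0033] [329. 130.]
```

View pics/w4.png

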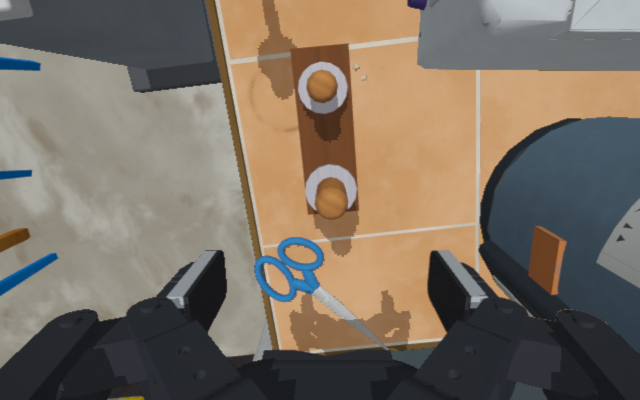

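Run:
```python
from h import *
f,g=wrist()
for uv,z in [((331,188),.100),((332,203),.144),((331,200),.122)]: print(ray(g,uv,z).round(4))
I=f['img'].astype(int)
m=((abs(I[:,:,0]-I[:,:,2])<45)&(I.sum(2)>330)).astype(np.uint8); m[:155]=0;m[220:]=0;m[:,:295]=0;m[:,365:]=0
ys,xs=np.nonzero(m); print(xs.min(),xs.max(),ys.min(),ys.max(),m.sum())
```

```text
[ 0.4388 -0.3467  0.1   ]
[ 0.439  -0.3461  0.144 ]
[ 0.4381 -0.3503  0.122 ]
304 356 165 210 1083
```

The wrist picture shows the long rod at (331,190), its collar from 304 to 356 in u and the short rod at (322,88); the space for the fingers is free. Descending.

```bash
python3 -m jog '[[[0,2,30,0,0,0,1],[0,0,30,0,0,0,1],[0,0,25,0,0,0,1],[0,0,15,0,0,0,1],[0,0,8,0,0,0,1]]]' 50
python3 -m jog '[[[0,0,0,0,0,0,1],[0,0,0,0,0,0,0],[0,0,0,0,0,0,0],[0,0,0,0,0,0,0],[0,0,0,0,0,0,0]]]' 50
python3 -m jog '[[[0,0,0,0,0,0,0],[0,0,0,0,0,0,0],[0,0,0,0,0,0,0],[0,0,0,0,0,0,0],[0,0,0,0,0,0,0]]]'
```

```text
clock: 12.95
position: [0.4378, -0.3479, 0.1854]
tool_rot: [-3.141, -0.001, 1.456]
force: [-0.5, -0.5, 0.4]
grip_width: 0.0854
finger_force: 0.0
clock: 13.45
position: [0.438, -0.3484, 0.1868]
tool_rot: [3.141, 0.0, 1.456]
force: [0.4, 0.7, -0.2]
grip_width: 0.0286
finger_force: 0.0
clock: 13.95
position: [0.4381, -0.3484, 0.1869]
tool_rot: [3.141, 0.001, 1.456]
force: [-1.4, 0.3, 6.6]
grip_width: 0.0225
finger_force: 48.8
```

```bash
python3 -m jog '[[[0,0,-15,0,0,0,0],[0,0,-25,0,0,0,0],[0,0,-30,0,0,0,0],[0,0,-30,0,0,0,0],[0,0,-30,0,0,0,0]]]'
python3 -m jog '[[[0,0,-10,0,0,0,0],[0,0,0,0,0,0,0]]]'
python3 - <<'E'
from h import *
for k in range(2):
  for n in ['scene','top']:
    f=bot.grab_frame(n)
    for q in ['long_rod_grip','long_rod_tip','board_hole']:
      for d in bot.spot_point(q,f)[:2]: print(n,q,round(d['conf'],2),np.round(d['xyz'],4))
f,g=wrist()
for q in ['long_rod_grip','long_rod_tip']:
  for d in bot.spot_point(q,f)[:2]: print(q,round(d['conf'],2),np.round(d['xyz'],4),pix(g,d['xyz']))
E
```

```text
clock: 14.45
position: [0.4377, -0.348, 0.3186]
tool_rot: [3.141, 0.0, 1.456]
force: [0.5, -0.6, -1.0]
grip_width: 0.0221
finger_force: 49.3
clock: 14.65
position: [0.4381, -0.3484, 0.3282]
tool_rot: [3.139, 0.002, 1.456]
force: [-0.2, -0.1, -1.0]
grip_width: 0.0216
finger_force: 49.3
scene long_rod_grip 0.55 [ 0.3952 -0.169   0.1158]
scene long_rod_grip 0.46 [ 0.4387 -0.35    0.2633]
scene long_rod_tip 0.75 [ 3.986e-01 -1.730e-01  3.000e-04]
scene long_rod_tip 0.74 [ 0.4399 -0.3505  0.1499]
scene board_hole 0.76 [0.495  0.0052 0.0846]
top long_rod_grip 0.7 [ 0.435  -0.3443  0.2589]
top long_rod_grip 0.62 [ 0.4004 -0.1689  0.1147]
top long_rod_tip 0.86 [ 0.4392 -0.3484  0.1448]
top board_hole 0.62 [0.4899 0.0025 0.0829]
scene long_rod_grip 0.74 [ 0.4378 -0.3515  0.2605]
scene long_rod_grip 0.64 [ 0.3982 -0.17    0.1151]
scene long_rod_tip 0.67 [ 0.4415 -0.3495  0.1507]
scene long_rod_tip 0.66 [ 0.3981 -0.1717 -0.0009]
scene board_hole 0.68 [0.4947 0.0056 0.084 ]
top long_rod_grip 0.62 [ 0.4362 -0.3467  0.2592]
top long_rod_grip 0.57 [ 0.4004 -0.1698  0.1122]
top long_rod_tip 0.53 [ 0.4389 -0.3474  0.1477]
top board_hole 0.58 [0.4914 0.0022 0.0834]
long_rod_grip 0.62 [ 0.4298 -0.3463  0.2637] [309. 263.]
long_rod_tip 0.55 [ 0.4402 -0.3475  0.1446] [331. 192.]
```

```bash
python3 -m jog '[[[39,0,0,0,0,0,0],[40,0,0,0,0,0,0],[40,0,0,0,0,0,0],[40,0,0,0,0,0,0],[40,0,0,0,0,0,0]]]' >/dev/null
python3 -m jog '[[[40,2,0,0,0,0,0],[40,3,0,0,0,0,0],[40,3,0,0,0,0,0],[37,3,0,0,0,0,0],[0,0,0,0,0,0,0]]]' >/dev/null
python3 -m jog '[[[0,0,25,0,0,0,0],[0,0,10,0,0,0,0],[0,0,0,0,0,0,0],[0,0,0,0,0,0,0]]]'
python3 - <<'E'
from h import *
for n in ['scene','top']:
    f=bot.grab_frame(n)
    if n=='scene': cv2.imwrite('pics/rod.png',cv2.resize(f['img'][130:250,250:410],None,fx=5,fy=5,interpolation=cv2.INTER_CUBIC)[:,:,::-1])
    for q in ['long_rod_grip','long_rod_tip','board_hole']:
      for d in bot.spot_point(q,f)[:2]: print(n,q,round(d['conf'],2),np.round(d['xyz'],4))
f,g=wrist();save(f,'w5')
for q in ['long_rod_tip','board_hole']:
  for d in bot.spot_point(q,f)[:2]: print(q,round(d['conf'],2),np.round(d['xyz'],4),pix(g,d['xyz']))
for d in bot.trace('board_hole',f)[:1]:
    ys,xs=np.nonzero(d['region']); P=np.array([ray(g,(u,v),.095)[:2] for u,v in zip(xs,ys)])
    print(cv2.minAreaRect((P*1000).astype(np.float32)))
E
```

```text
clock: 17.0
position: [0.4898, 0.004, 0.2917]
tool_rot: [-3.142, -0.0, 1.455]
force: [-0.5, -1.4, -0.1]
grip_width: 0.0221
finger_force: 49.3
scene long_rod_grip 0.85 [0.4877 0.003  0.2277]
scene long_rod_grip 0.66 [ 0.3961 -0.1682  0.1159]
scene long_rod_tip 0.74 [ 0.3968 -0.1727  0.0015]
scene long_rod_tip 0.5 [0.4901 0.002  0.1163]
scene board_hole 0.75 [0.4966 0.0026 0.0883]
long_rod_tip 0.82 [0.4924 0.0016 0.1142] [332. 197.]
board_hole 0.66 [0.4887 0.0052 0.0813] [326. 183.]
((493.9283142089844, 34.57958984375), (107.7435073852539, 50.72099685668945), 83.6525650024414)
```

View pics/w5.png

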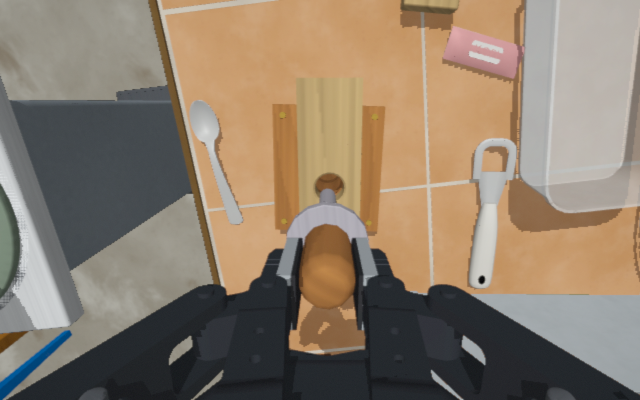

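The wrist picture shows the rod's shaft going down to about (330,197), just in front of the hole at (329,187) and in line with it in u. I'll shift 2 mm and lower it.

```bash
python3 -m jog '[[[2,0,5,0,0,0,0],[0,0,8,0,0,0,0],[0,0,10,0,0,0,0],[0,0,10,0,0,0,0],[0,0,0,0,0,0,0]]]'
python3 - <<'E'
from h import *
for n in ['scene','top']:
    f=bot.grab_frame(n)
    for q in ['long_rod_grip','board_hole','stand']:
      for d in bot.spot_point(q,f)[:1]: print(n,q,round(d['conf'],2),np.round(d['xyz'],4))
E
```

```text
clock: 18.1
position: [0.4893, 0.0061, 0.2567]
tool_rot: [-3.139, 0.0, 1.456]
force: [-0.1, 0.2, 0.3]
grip_width: 0.0221
finger_force: 49.3
scene long_rod_grip 0.85 [0.4875 0.0042 0.1944]
scene board_hole 0.9 [0.4944 0.0053 0.0866]
scene stand 0.76 [ 0.49    0.0059 -0.001 ]
top board_hole 0.17 [0.6143 0.2278 0.0083]
```

```bash
python3 -m jog '[[[0,1,8,0,0,0,0],[0,0,8,0,0,0,0],[0,0,8,0,0,0,0],[0,0,8,0,0,0,0],[0,0,0,0,0,0,0]]]' | egrep 'pos|force'
python3 -m jog '[[[0,0,8,0,0,0,0],[0,0,8,0,0,0,0],[0,0,8,0,0,0,0],[0,0,5,0,0,0,0],[0,0,0,0,0,0,0]]]' | egrep 'pos|force'
```

```text
position: [0.4904, 0.0061, 0.225]
force: [-0.2, 0.5, -1.1]
finger_force: 49.3
position: [0.4906, 0.0061, 0.1965]
force: [-0.5, 0.2, 0.3]
finger_force: 49.3
```

Down to 0.188 in small steps; then release.

```bash
python3 -m jog '[[[0,0,4,0,0,0,0],[0,0,2,0,0,0,0],[0,0,1,0,0,0,0],[0,0,0,0,0,0,0],[0,0,0,0,0,0,0]]]' | egrep 'pos|force'
python3 -m jog '[[[0,0,1,0,0,0,0],[0,0,0.5,0,0,0,0],[0,0,0,0,0,0,0],[0,0,0,0,0,0,0]]]' | egrep 'pos|force'
```

```text
position: [0.4909, 0.006, 0.1904]
force: [-0.3, 0.0, -1.1]
finger_force: 49.3
position: [0.4909, 0.006, 0.1888]
force: [0.2, 0.6, -1.2]
finger_force: 49.3
```

```bash
python3 -m jog '[[[0,0,0.7,0,0,0,0],[0,0,0.5,0,0,0,0],[0,0,0,0,0,0,0],[0,0,0,0,0,0,0]]]' | egrep 'pos|force'
python3 -m jog '[[[0,0,0,0,0,0,0.5],[0,0,0,0,0,0,0.5],[0,0,0,0,0,0,0.7],[0,0,0,0,0,0,0.7],[0,0,0,0,0,0,0.9]]]' | egrep 'pos|force|grip'
python3 -m jog '[[[0,0,-10,0,0,0,1],[0,0,-30,0,0,0,1],[0,0,-40,0,0,0,1],[0,0,-40,0,0,0,1],[0,0,0,0,0,0,1]]]'
python3 - <<'E'
from h import *
f=bot.grab_frame('scene'); a=cv2.resize(f['img'][130:250,250:410],(800,600),interpolation=cv2.INTER_CUBIC)[:,:,::-1]; cv2.imwrite('pics/fin.png',a)
for q in ['long_rod_grip','board_hole','stand','short_rod_grip','plain_board_centre']:
      for d in bot.spot_point(q,f)[:2]: print(q,round(d['conf'],2),np.round(d['xyz'],4))
f,g=wrist()
for q in ['long_rod_grip','board_hole']:
      for d in bot.spot_point(q,f)[:2]: print(q,round(d['conf'],2),np.round(d['xyz'],4))
E
```

```text
position: [0.491, 0.006, 0.1879]
force: [-1.0, 0.3, 7.0]
finger_force: 50.1
position: [0.4909, 0.006, 0.1876]
force: [-0.0, 0.3, 0.8]
grip_width: 0.0723
finger_force: 0.0
clock: 21.8
position: [0.4923, 0.0065, 0.3127]
tool_rot: [3.135, -0.001, 1.456]
force: [0.7, 0.0, -1.0]
grip_width: 0.0855
finger_force: 0.0
long_rod_grip 0.73 [ 0.3956 -0.1703  0.1147]
long_rod_grip 0.47 [0.4903 0.0047 0.1243]
board_hole 0.59 [0.4945 0.0061 0.0843]
stand 0.68 [0.4908 0.0065 0.0009]
short_rod_grip 0.47 [ 0.4428 -0.2693  0.0871]
plain_board_centre 0.72 [0.6179 0.2248 0.0097]
long_rod_grip 0.85 [0.4881 0.0078 0.1226]
```

View pics/fin.png

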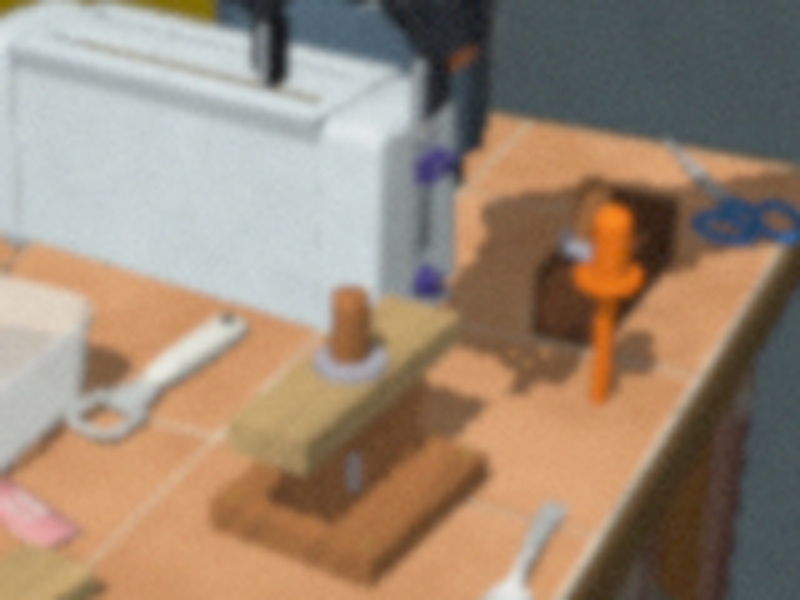

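The crop shows the board flat on the stand and the rod upright at (350,330) with its collar on the board. Its shaft is visible under the bridge at (352,475), and the gripper is clear. Handing in.

```bash
python3 -c "
from workcell import bot;print(bot.job_done())"
```

```text
the job is handed in; nothing more can be done
None
```

I put the stand together and handed it in at about 22 s of robot time: the drilled board lies flat on the stand, and the long rod is down through it with its collar on the board. The short rod, the undrilled board and the orange look-alike were left alone.

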